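# Tip the middle sample case out of a packed rack

## Task

Turn the butterfly knob on the rack's rail a quarter turn anticlockwise (seen from above) so that its wings lie along the rail and free the middle case. Then take the middle case by its tab, tip its top forward, out from under the rail, while its foot is still in the rack, draw it out and stand it upright on the floor of the steel tray, setting it down gently. Leave the knob turned, the other four cases standing in their places, and the bottle and jar undisturbed.

Things in the scene. Friction and masses are not known exactly. Their poses are not given: they have to be found in the camera images.
- case3_mid (a point): The middle one of five cases, to be taken out. A closed grey plastic sample case (its neighbours are the same), body 100 deep (own x) x 46 wide (own y) x 130 mm tall, about 0.3 kg. On top, at its front (-x) edge, stands a flat pull tab, 10 mm thick (x), 34 mm wide (y), rising 40 mm above the body, flush with the front face. This point is the centre of its body. Own x runs front to back, z up.
- case3_tab (a point): Centre of the middle case's pull tab: 45 mm in front of the case's middle plane (own x -45) and 84 mm above its body centre; the tab reaches 21 mm above this point, the body's top lies 19 mm below it. Same axes.
- case3_foot (a point): Middle of the bottom front edge of the middle case, on its underside (50 mm in front of and 65 mm below the body centre). Same axes.
- rack: Fixed aluminium rack, 124 deep (x), 256 mm wide (y), holding five cases side by side along its y, 1.5 mm between them. Origin: centre of its underside on the bench; the open front faces its -x, towards the robot. Floor 8 mm thick. The case bodies stand between x -50 and +50 mm, free to shift 3 mm. Side cheeks 85 mm high.
- rack_rail (a point): Middle of the lower front edge of the steel rail (24 deep, 6 mm thick) that runs along the rack's y over the rear top edges of the cases, 11 mm above them. A case can not be lifted straight up: it must first tip forward about its bottom front edge, by 0.15 to 0.35 rad, until its rear top edge is clear of the rail, then be raised over the lip and drawn out. Rack's axes.
- rack_lip (a point): Middle of the top of the rack's front lip, 8 mm thick, 22 mm above the rack's floor, running along y, 4 mm in front of the cases. It stops a case from being drawn straight out. Rack's axes.
- knob (a joint): Angle (rad) of the black butterfly knob on top of the rail, above the rear of the middle case. Vertical axis, grows anticlockwise seen from above; stops at -0.2 and 1.6. At 0 its wings lie along the rack's x and one reaches over the case and stops it tipping out; at 1.57 they lie along the rail and the case is free. Stays where left; turning takes about 0.05 N m.
- knob_grip (a point): On the knob's axis, 180 mm above the bench, 50 mm behind the rack's centre; turns with the knob, x along the wings. The wings are one upright blade 92 mm long tip to tip (x), 12 mm thick (y), reaching 12 mm above and 22 mm below this point (rail 25 mm below it).
- tray: Shallow open steel tray fixed on the bench, 210 (x) x 190 mm (y), rim 14 mm high, walls and floor 5 mm thick. Origin: centre of its underside. Left or right in front of the rack; a hotplate takes the other side.
- hotplate: Fixed white laboratory hotplate, 170 x 150 mm, 83 mm high, origin: centre of its underside. To be left alone.
- bottle: White bottle with a red cap, 68 mm in diameter, 150 mm tall, loose beside the rack; origin: centre of its underside. To be left alone.
- jar: Amber jar with a black lid, 76 mm in diameter, 100 mm tall, loose beside the rack; origin: centre of its underside. To be left alone.
- case1_mid (a point): Outermost case at the rack's +y end (left as the robot sees it), same as the middle case; this point is the centre of its body. Stays in the rack.
- case2_mid (a point): Case next to the middle one on its +y side, same as the middle case; this point is the centre of its body. Stays in the rack.
- case4_mid (a point): Case next to the middle one on its -y side, same as the middle case; this point is the centre of its body. Stays in the rack.
- case5_mid (a point): Outermost case at the rack's -y end, same as the middle case; this point is the centre of its body. Stays in the rack.

How it is judged:
On the way, in this order (a step that is already met when the one before it is completed fails the run):
1. the knob is turned clear (beyond 1.15 rad) with the middle case still in its place (moved less than 20 mm) (value of joint knob above 1.15 rad and distance of case3_mid from where it was at the start of the episode below 0.02 m), for 0.1 s.
2. the middle case is tipped by more than 0.12 rad with its front foot edge still in the rack (less than 38 mm above the bench) (angle between case3_mid's own z axis and vertical above 0.12 rad and z of case3_foot in the frame of rack below 0.038 m and x of case3_foot in the frame of rack between -0.075 and 0 m), for 0.05 s.
At the end, for the whole second after the job is handed in: The middle case stands upright (within 0.08 rad) and at rest on the tray's floor, its centre within 85 mm (tray x) and 75 mm (tray y) of the tray's centre; the knob is beyond 1.1 rad; the other four cases stand (within 0.08 rad) less than 20 mm from where they began (x of case3_mid in the frame of tray between -0.085 and 0.085 m and y of case3_mid in the frame of tray between -0.075 and 0.075 m and z of case3_mid in the frame of tray between 0.064 and 0.076 m and angle between each of case3_mid, case1_mid, case2_mid, case4_mid, case5_mid's own z axis and vertical below 0.08 rad and linear speed of case3 below 0.02 m/s and value of joint knob above 1.1 rad and distance of each of case1_mid, case2_mid, case4_mid, case5_mid from where it was at the start of the episode below 0.02 m); the robot touches nothing.
It fails at once if the bottle or the jar is moved by more than 30 mm (distance of any of bottle, jar from where it was at the start of the episode above 0.03 m).
It fails at once if one of the other four cases is moved by more than 40 mm (distance of any of case1_mid, case2_mid, case4_mid, case5_mid from where it was at the start of the episode above 0.04 m).
It fails at once if the middle case is dropped: over the tray, within 25 mm of its floor, faster than 0.4 m/s (horizontal distance between case3_mid and tray below 0.12 m and z of case3_mid in the frame of tray below 0.095 m and linear speed of case3 above 0.4 m/s).
It also fails if it takes over 53 s, if anything falls off the work surface, if the arm or the gripper's body presses on something with over 40 N, if the wrist force passes 120 N, or if a joint passes its speed limit or range.

## Robot

A 7-joint arm with a two-finger parallel gripper is mounted at the origin on the work surface. World frame = base frame: x ahead of the robot, y to its left, z up, the work surface at z = 0. Lengths are in m, angles in rad, forces in N, time in s.
With the tool pointing down it reaches from about 0.4 to 0.925 m from the base axis. Payload 5.6 kg.
Tool frame: the origin (TCP) lies on the front face of the gripper's body, between the roots of the fingers; the fingertips stand 73 mm ahead of it and the grasp point (between the pads) lies ahead of it (manip.grasp_offset is the z of the grasp point in the tool frame, in m); z points along the fingers, y is the direction in which the jaws open and shut (so a half turn about z gives the same grasp; the last joint's range is limited). The gripper opens to 85 mm and grips with 20 to 120 N. Pads are 22 mm wide; open, the fingers measure 114 mm over their backs; the gripper's body (76 mm by 85 mm) begins 54 mm behind the grasp point. The pads swing forward as they close: fully open they stand 13 mm farther back than shut.
Start: joints at [-1.259, 0.468, -0.012, 1.603, 0.006, 1.071, -0.056], TCP at [0.226, 0.61, 0.304] pointing down, gripper open.
Joint ranges: [-2.53, 2.53], [-0.31, 2.02], [-1.57, 1.55], [0.28, 2.44], [-1.29, 4.43], [0.15, 1.84], [-2.92, 2.92]. Speed limits (rad/s): [2.57, 2.57, 3.14, 3.14, 3.14, 3.14, 3.14].

## Interface

Orientations are given as a unit quaternion [x, y, z, w].
In Python, from station import sense, vision, ticket, manip gives the robot as it stands. The module is installed in compiled form; this text tells all that it offers.
- The arm moves only by the tool move_arm, never from a script. Its argument "rows" is a list of rows, each an object with "travel": the shift along the tool's x, y, z in m, a list of three; "rot": the turn, a rotation vector about the tool's x, y, z in degrees, a list of three; "hand": the opening, from 0 (shut) to 1 (fully open). In form: [{"travel": [x, y, z], "rot": [ax, ay, az], "hand": hand}, ...]. A call has 1 to 20 rows; each row shifts and turns the pose as measured when the row begins, along the tool's axes as they then stand; what a row does not reach is not made up. A row lasts 1/12 s, in which the tool goes at most 41.7 mm and 7.16 degrees, less where a joint would pass 70% of its speed; a pose out of reach is approached as far as the arm can. A call with a gripper value outside its range is refused whole. The fingers move at their own pace and stop on an object; "squeeze" is the grip in N (left out, the last holds). Time passes only in rows, so rows that do not move let the fingers close. It gives the time, the measured TCP pose, the force and the opening at its end, in the units of the state.
- sense(): the state, without advancing time (a new reading comes with each control period).
- vision.read_camera(name): name is "side" or "top" or "wrist"; returns a dict with "color" (480x640x3 uint8, red, green, blue), "K" (3x3 intrinsics, pixels), "rvec" (rotation vector, rad) and "tvec" (3), from world to camera coordinates, as OpenCV has them; the wrist camera has in their place "hand_eye" (4x4, takes a point from camera to tool coordinates, whose origin is the TCP and whose axes are the flange's). Camera axes: x right, y down, z forward; pixel columns grow to the right and rows downward; lengths in m; the calibration is good to about 2 mm. A picture is of the moment at which its call begins: read the wrist's pose just before it. There is no depth.
- ticket.job_done(): hands the job in, once; it reports no verdict.
The state is a dict: "t": time; "joint_pos": joint angles; "qd": joint speeds; "joint_torque": joint torques, N m; "tcp_pos": TCP position; "ee_rot": TCP orientation; "contact_force": force on the tool from outside, world axes, zero at the start; "ft_torque": the same for the moment, N m; "grip_width": finger opening in m.
Only numpy, scipy, OpenCV 4.12 (cv2) and the standard library are available. Lean on these libraries where they do the work, as an engineer would, in place of code of your own. Each camera call takes 0.05 s, during which the arm holds its last target. There are 200 camera calls.

## Working session

There is one attempt and no reset: what is moved stays moved. The work goes in short steps, Python scripts to look and compute and a tool call to move; the robot and the scene stay as the last step left them, time stands still between calls to the robot, and variables do not carry over. Pictures are saved under pics/ and viewed, about 8 in all and at most 12, crops included, and the job is handed in when it is done.

Besides the shell and the picture viewer there is one more tool, called after "Request:" as name(argument=value, ...), one argument or row to a line, values as JSON. move_arm: Moves the arm, as the interface text tells. Its arguments: {"type":"object","properties":{"rows":{"type":"array","items":{"type":"object","properties":{"travel":{"type":"array","items":{"type":"number"}},"rot":{"type":"array","items":{"type":"number"}},"hand":{"type":"number"}}}},"squeeze":{"type":"number"}},"required":["rows"]}

```bash
mkdir -p pics; python3 - <<'E'
from station import sense, vision, manip
import cv2, numpy as np
s=sense(); print(s); print(manip.grasp_offset)
ims=[]
for n in ["side","top","wrist"]:
    r=vision.read_camera(n); cv2.imwrite(f"pics/{n}0.png",r["color"][...,::-1]); np.savez(f"{n}0.npz",**r)
    print(n,r["K"].tolist(),[np.round(r[k],4).tolist() for k in r if k in("rvec","tvec","hand_eye")])
E
```

```text
{'t': 0.0, 'joint_pos': array([-1.25899362,  0.46836165, -0.01161185,  1.60365447,  0.00599826,
        1.07137942, -0.05628602]), 'qd': array([ 2.49815071e-03, -2.03209454e-04,  1.54572065e-04,  1.13117727e-04,
        2.04184356e-03,  7.03166441e-05,  1.04581862e-04]), 'joint_torque': array([ 5.78072741e-05, -5.32376754e+01,  2.13995279e-02, -2.51314688e+01,
        1.13444345e-02,  7.53526721e-03,  3.98421323e-07]), 'tcp_pos': array([0.22571209, 0.60908448, 0.30293552]), 'ee_rot': array([ 1.76493207e-01,  9.84301461e-01, -8.78758962e-04, -9.75228624e-05]), 'contact_force': array([-0.24724128,  0.25637059,  0.28474704]), 'ft_torque': array([ 0.00824758, -0.04179692,  0.06769741]), 'grip_width': 0.08526435780070608}
0.0539
side [[437.2897264950001, 0.0, 326.9621020710167], [0.0, 437.2897264950001, 237.38494830030038], [0.0, 0.0, 1.0]] [[2.2562, -0.7854, 0.3042], [-0.4361, 0.3387, 0.6353]]
top [[470.408864272461, 0.0, 317.9264450868798], [0.0, 470.408864272461, 238.79017012941708], [0.0, 0.0, 1.0]] [[2.1474, -2.0923, 0.132], [0.0057, 0.5698, 0.8506]]
wrist [[359.34995946558536, 0.0, 322.2231515478543], [0.0, 359.34995946558536, 239.30145479706482], [0.0, 0.0, 1.0]] [[[0.0009, -0.9637, -0.2671, 0.069], [1.0, 0.001, -0.0002, 0.0011], [0.0004, -0.2671, 0.9637, -0.069], [0.0, 0.0, 0.0, 1.0]]]
```

View pics/top0.png

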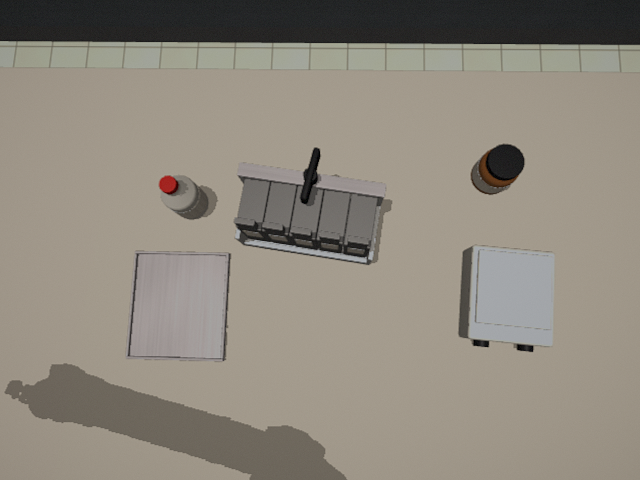

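View pics/side0.png

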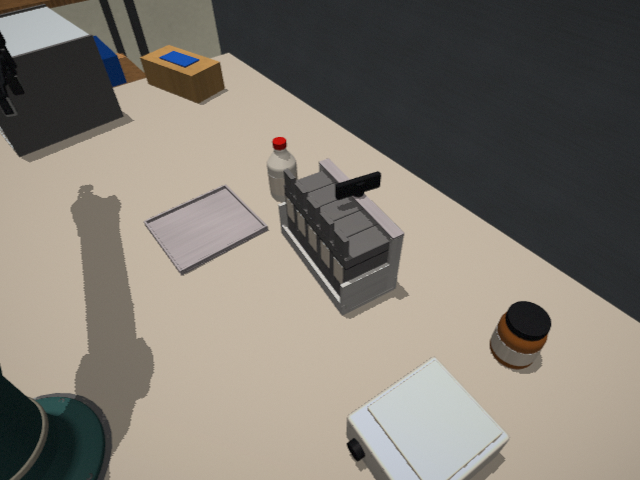

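The top view shows the tray on the left, with corners about (136,252), (230,252), (224,360) and (128,358). The rack rail runs (239,164)–(385,185), and the knob blade runs (317,150)–(305,201). The side view shows the blade at (336,190)–(381,178). The bottle is at the left and the jar at the right, both clear of the path.

```bash
cat > h.py <<'E'
import numpy as np, cv2
from scipy.spatial.transform import Rotation as R
def cam(f):
    d=np.load(f); K=d["K"]
    if "rvec" in d: r=cv2.Rodrigues(d["rvec"])[0]; t=d["tvec"].ravel()
    else:
        T=np.eye(4);T[:3,:3]=R.from_quat(d["q"]).as_matrix();T[:3,3]=d["p"]; T=np.linalg.inv(T@d["hand_eye"]); r=T[:3,:3];t=T[:3,3]
    return K,r,t
def ray(c,px):
    K,r,t=c; v=r.T@np.linalg.solve(K,[*px,1.]); return -r.T@t, v/np.linalg.norm(v)
def onz(c,px,z):
    o,v=ray(c,px); return o+v*(z-o[2])/v[2]
def tri(*obs):
    A=np.zeros((3,3));b=np.zeros(3)
    for c,px in obs:
        o,v=ray(c,px);P=np.eye(3)-np.outer(v,v);A+=P;b+=P@o
    return np.linalg.solve(A,b)
def proj(c,X):
    K,r,t=c; u=K@(r@np.asarray(X)+t); return u[:2]/u[2]
def snap(n,f):
    from station import sense,vision
    s=sense(); d=vision.read_camera(n); np.savez(f+".npz",p=s["tcp_pos"],q=s["ee_rot"],**d); cv2.imwrite(f"pics/{f}.png",d["color"][...,::-1]); return d
E
python3 - <<'E'
from h import *
np.set_printoptions(precision=4,suppress=True)
t,s=cam("top0.npz"),cam("side0.npz")
print("tray",[onz(t,p,.014)[:2] for p in [(136,252),(230,252),(224,360),(128,358)]])
print("knob top z.19",[onz(t,p,.19)[:2] for p in [(317,150),(305,201)]])
print("tri",tri((t,(317,150)),(s,(381,175))),tri((t,(305,201)),(s,(336,187))))
print("rail",[onz(t,p,.155)[:2] for p in [(239,164),(385,183)]])
print("lip",[onz(t,p,.03)[:2] for p in [(240,242),(372,262)]])
print("bottle",onz(t,(169,185),.15),"hot",[onz(t,p,.083)[:2] for p in[(473,246),(554,345)]])
a=cv2.imread("pics/top0.png")[130:280,220:400];b=cv2.imread("pics/side0.png")[140:320,260:430]
cv2.imwrite("pics/c0.png",np.hstack([cv2.resize(a,(400,333),interpolation=2),cv2.resize(b,(315,333),interpolation=2)]))
E
```

```text
tray [array([0.5396, 0.3841]), array([0.5442, 0.1953]), array([0.3361, 0.1945]), array([0.3339, 0.3807])]
knob top z.19 [array([0.6943, 0.0206]), array([0.6076, 0.0376])]
tri [0.6973 0.0198 0.1864] [0.6067 0.0373 0.1938]
rail [array([0.6795, 0.1564]), array([ 0.6503, -0.0949])]
lip [array([0.5622, 0.1731]), array([ 0.5294, -0.0839])]
bottle [0.6412 0.2777 0.15  ] hot [array([ 0.5568, -0.2609]), array([ 0.3865, -0.3956])]
```

View pics/c0.png

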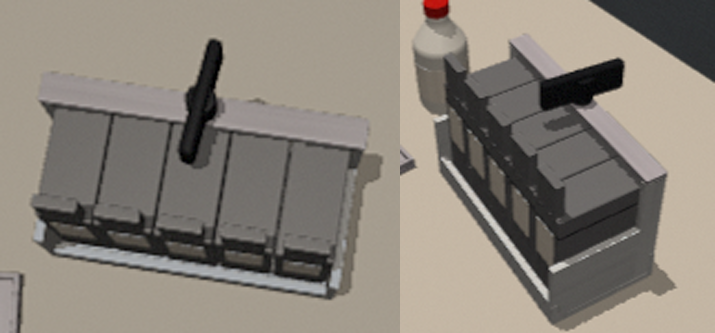

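The knob sits at about (0.652, 0.029). The rack centre is at about (0.602, 0.036) with a yaw of about -0.12. The tray centre is at about (0.438, 0.289). I'll go above the knob.

Request:
move_arm(
  rows=[
    {"travel":[-0.033,-0.022,0],"rot":[0,0,0],"hand":1},
    {"travel":[-0.033,-0.022,0],"rot":[0,0,0],"hand":1},
    {"travel":[-0.033,-0.022,0],"rot":[0,0,0],"hand":1},
    {"travel":[-0.033,-0.022,0],"rot":[0,0,0],"hand":1},
    {"travel":[-0.033,-0.022,0],"rot":[0,0,0],"hand":1},
    {"travel":[-0.033,-0.022,0],"rot":[0,0,0],"hand":1},
    {"travel":[-0.033,-0.022,0],"rot":[0,0,0],"hand":1},
    {"travel":[-0.033,-0.022,0],"rot":[0,0,0],"hand":1},
    {"travel":[-0.033,-0.022,0],"rot":[0,0,0],"hand":1},
    {"travel":[-0.033,-0.022,0],"rot":[0,0,0],"hand":1},
    {"travel":[-0.033,-0.022,0],"rot":[0,0,0],"hand":1},
    {"travel":[-0.033,-0.022,0],"rot":[0,0,0],"hand":1},
    {"travel":[-0.033,-0.022,0],"rot":[0,0,0],"hand":1},
    {"travel":[-0.033,-0.022,0],"rot":[0,0,0],"hand":1},
    {"travel":[-0.033,-0.022,0],"rot":[0,0,0],"hand":1},
    {"travel":[-0.033,-0.022,0],"rot":[0,0,0],"hand":1},
    {"travel":[-0.033,-0.022,0],"rot":[0,0,0],"hand":1},
    {"travel":[-0.033,-0.022,0],"rot":[0,0,0],"hand":1},
  ],
)

```text
t: 1.65
tcp_pos: [0.6582, 0.0174, 0.296]
ee_rot: [0.165, 0.986, -0.0, -0.005]
contact_force: [1.2, 1.1, -0.6]
grip_width: 0.0856
```

Request:
move_arm(
  rows=[
    {"travel":[0,0,0],"rot":[0,0,7.1],"hand":1},
    {"travel":[0,0,0],"rot":[0,0,7.1],"hand":1},
    {"travel":[0,0,0],"rot":[0,0,7.1],"hand":1},
    {"travel":[0,0,0],"rot":[0,0,7.1],"hand":1},
    {"travel":[0,0,0],"rot":[0,0,7.1],"hand":1},
    {"travel":[0,0,0],"rot":[0,0,7.1],"hand":1},
    {"travel":[0,0,0],"rot":[0,0,7.1],"hand":1},
    {"travel":[0,0,0],"rot":[0,0,7.1],"hand":1},
    {"travel":[0,0,0],"rot":[0,0,7.1],"hand":1},
    {"travel":[0,0,0],"rot":[0,0,7.1],"hand":1},
    {"travel":[0,0,0],"rot":[0,0,7.1],"hand":1},
    {"travel":[0,0,0],"rot":[0,0,7.1],"hand":1},
    {"travel":[0,0,0],"rot":[0,0,7.1],"hand":1},
    {"travel":[0,0,0],"rot":[0,0,7.1],"hand":1},
    {"travel":[0,0,0],"rot":[0,0,7.1],"hand":1},
    {"travel":[0,0,0],"rot":[0,0,7.1],"hand":1},
    {"travel":[0,0,0],"rot":[0,0,7.1],"hand":1},
    {"travel":[0,0,0],"rot":[0,0,7.1],"hand":1},
    {"travel":[0,0,0],"rot":[0,0,7.1],"hand":1},
    {"travel":[0,0,0],"rot":[0,0,7.1],"hand":1},
  ],
)

```text
t: 3.32
tcp_pos: [0.6592, 0.0015, 0.2873]
ee_rot: [0.988, 0.152, -0.011, 0.002]
contact_force: [0.0, -0.2, -0.8]
grip_width: 0.0851
```

Request:
move_arm(
  rows=[
    {"travel":[0.001,-0.028,-0.012],"rot":[0,0,0],"hand":1},
    {"travel":[0,0,-0.001],"rot":[0,0,7.1],"hand":1},
    {"travel":[0,0,-0.001],"rot":[0,0,7.1],"hand":1},
    {"travel":[0,0,-0.001],"rot":[0,0,7.1],"hand":1},
    {"travel":[0,0,0],"rot":[0,0,7.1],"hand":1},
    {"travel":[0,0,0],"rot":[0,0,0],"hand":1},
  ],
)

```text
t: 3.82
tcp_pos: [0.6507, 0.0314, 0.3001]
ee_rot: [0.995, -0.098, -0.012, 0.005]
contact_force: [0.3, 0.4, 0.3]
grip_width: 0.0853
```

```bash
python3 -c "
from h import *
snap('wrist','w1');d=np.load('w1.npz');print(d['p'],d['q'])"
```

```text
[0.6506567  0.03140125 0.30014316] [ 0.99508244 -0.09822566 -0.01191078  0.00455923]
```

View pics/w1.png

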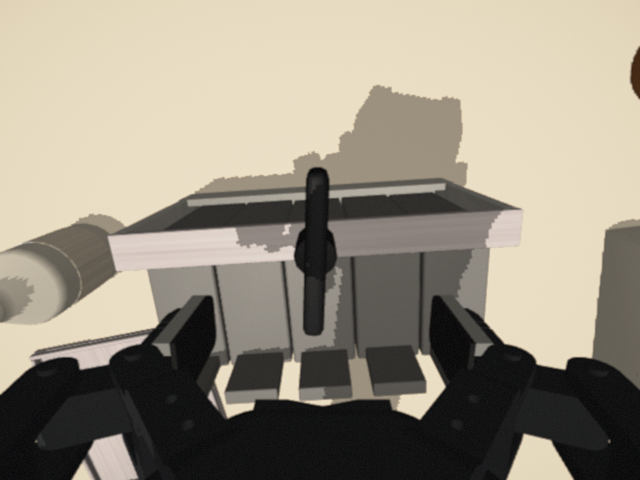

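The knob blade tips are at (317,170) and (313,333). The middle tab's upper rear edge runs about (300,390)–(351,387). The rail's front face spans (110,236)–(522,210).

```bash
python3 - <<'E'
from h import *
np.set_printoptions(precision=4,suppress=True)
w,t,s=cam("w1.npz"),cam("top0.npz"),cam("side0.npz")
a,b=onz(w,(317,171),.190),onz(w,(313,333),.190); print("blade",a,b,(a+b)/2,np.arctan2(*(a-b)[1::-1]))
print("tri far",tri((w,(317,171)),(t,(317,150))),"near",tri((w,(313,333)),(t,(305,201))))
a,b=onz(w,(300,390),.178),onz(w,(351,387),.178); print("tab back top",a,b,(a+b)/2,np.arctan2(*(a-b)[1::-1])-np.pi/2)
a,b=onz(w,(110,236),.155),onz(w,(522,210),.155); print("rail back top",a,b,np.arctan2(*(a-b)[1::-1])-np.pi/2)
g=cv2.imread("pics/top0.png"); c=onz(t,(303,234),.178); print("tab top in top view",c)
a=g[215:262,230:380]; cv2.imwrite("pics/c1.png",np.vstack([cv2.resize(a,(750,235),interpolation=2),cv2.resize(cv2.imread("pics/w1.png")[335:410,215:440],(750,250),interpolation=2)]))
E
```

```text
blade [0.6993 0.0242 0.19  ] [0.6119 0.0442 0.19  ] [0.6556 0.0342 0.19  ] -0.22495679224482729
tri far [0.6983 0.0228 0.1788] near [0.6091 0.0414 0.1854]
tab back top [0.5666 0.0621 0.178 ] [0.5622 0.0302 0.178 ] [0.5644 0.0462 0.178 ] -0.13531827100979843
rail back top [0.682 0.157 0.155] [ 0.6484 -0.0923  0.155 ] -0.13383522356436095
tab top in top view [0.5554 0.0398 0.178 ]
```

View pics/c1.png

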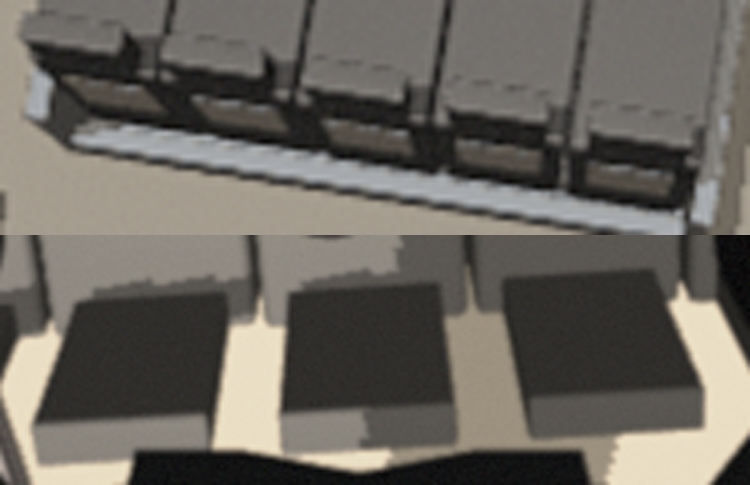

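Request:
move_arm(
  rows=[
    {"travel":[0.003,0,0.02],"rot":[0.4,1.4,0],"hand":1},
    {"travel":[0,0,0.02],"rot":[0,0,0],"hand":1},
    {"travel":[0,0,0.02],"rot":[0,0,0],"hand":1},
    {"travel":[0,0,0],"rot":[0,0,0],"hand":1},
    {"travel":[0,0,0],"rot":[0,0,0],"hand":1},
  ],
)

```text
t: 4.28
tcp_pos: [0.6538, 0.0306, 0.2387]
ee_rot: [0.996, -0.087, 0.002, 0.002]
contact_force: [-0.2, 0.0, -0.1]
grip_width: 0.0855
```

Request:
move_arm(
  rows=[
    {"travel":[0,-0.001,0],"rot":[0,0,1],"hand":0},
    {"travel":[0,0,0],"rot":[0,0,0],"hand":0},
    {"travel":[0,0,0],"rot":[0,0,0],"hand":0},
    {"travel":[0,0,0],"rot":[0,0,0],"hand":0},
    {"travel":[0,0,0],"rot":[0,0,0],"hand":0},
    {"travel":[0,0,0],"rot":[0,0,0],"hand":0},
    {"travel":[0,0,0],"rot":[0,0,0],"hand":0},
    {"travel":[0,0,0],"rot":[0,0,0],"hand":0},
  ],
  squeeze=30,
)

```text
t: 4.95
tcp_pos: [0.6559, 0.033, 0.2432]
ee_rot: [0.996, -0.093, 0.005, -0.0]
contact_force: [0.2, 0.3, -0.9]
grip_width: 0.0226
```

Request:
move_arm(
  rows=[
    {"travel":[0,0,0.004],"rot":[0,0,0],"hand":0},
    {"travel":[0,0,0],"rot":[0,0,0],"hand":0},
    {"travel":[0,0,0],"rot":[0,0,0],"hand":0},
    {"travel":[0,0,0],"rot":[0,0,0],"hand":0},
  ],
)

```text
t: 5.28
tcp_pos: [0.6559, 0.0328, 0.2432]
ee_rot: [0.996, -0.093, 0.004, -0.002]
contact_force: [-0.3, 0.7, -0.2]
grip_width: 0.0226
```

Request:
move_arm(
  rows=[
    {"travel":[0,0,0],"rot":[0,0,0],"hand":0.5},
    {"travel":[0,0,0],"rot":[0,0,0],"hand":0.5},
    {"travel":[0,0,-0.008],"rot":[0,0,0],"hand":0.5},
    {"travel":[0,0,0],"rot":[0,0,0],"hand":0.5},
    {"travel":[0,0,0],"rot":[0,0,0],"hand":0},
    {"travel":[0,0,0],"rot":[0,0,0],"hand":0},
    {"travel":[0,0,0],"rot":[0,0,0],"hand":0},
    {"travel":[0,0,0],"rot":[0,0,0],"hand":0},
    {"travel":[0,0,0],"rot":[0,0,0],"hand":0},
  ],
)

```text
t: 6.03
tcp_pos: [0.6565, 0.0326, 0.253]
ee_rot: [0.996, -0.093, 0.005, -0.002]
contact_force: [0.4, 0.7, 1.1]
grip_width: 0.0213
```

```bash
python3 -c "
from h import *
d=snap('wrist','w2')['color'];e=snap('side','s2')['color']
cv2.imwrite('pics/c2.png',np.hstack([cv2.resize(d,(440,330)),cv2.resize(e[120:300,260:440],(330,330))])[...,::-1])"
```

```text
(no output)
```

View pics/c2.png

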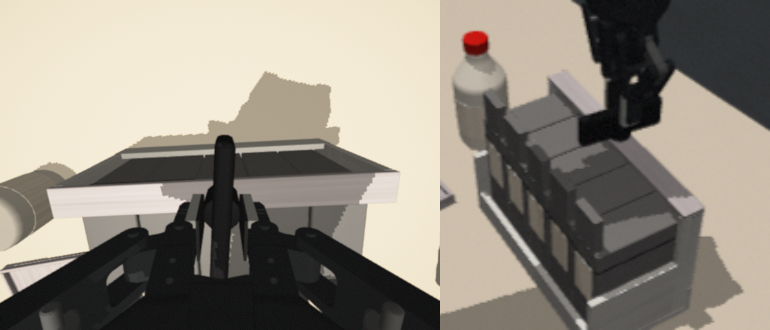

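The fingers straddle the blade. The grip reads 21 mm, and they may still be closing.

Request:
move_arm(
  rows=[
    {"travel":[0,0,0],"rot":[0,0,0],"hand":0},
    {"travel":[0,0,0],"rot":[0,0,0],"hand":0},
    {"travel":[0,0,0],"rot":[0,0,0],"hand":0},
    {"travel":[0,0,0],"rot":[0,0,0],"hand":0},
  ],
)

```text
t: 6.47
tcp_pos: [0.6565, 0.0326, 0.2531]
ee_rot: [0.996, -0.093, 0.005, -0.002]
contact_force: [-0.0, 0.9, 1.5]
grip_width: 0.0216
```

Request:
move_arm(
  rows=[
    {"travel":[0,0,0],"rot":[0,0,-7],"hand":0},
    {"travel":[0,0,0],"rot":[0,0,-7],"hand":0},
    {"travel":[0,0,0],"rot":[0,0,-7],"hand":0},
    {"travel":[0,0,0],"rot":[0,0,-7],"hand":0},
  ],
  squeeze=50,
)

```text
t: 6.8
tcp_pos: [0.6565, 0.0337, 0.2532]
ee_rot: [0.988, 0.157, 0.005, -0.001]
contact_force: [0.2, 0.7, 0.5]
grip_width: 0.0204
```

```bash
python3 -c "
from h import *
d=snap('wrist','w3')['color'];e=snap('side','s3')['color'];f=snap('top','t3')['color']
cv2.imwrite('pics/c3.png',np.hstack([cv2.resize(d,(400,300)),cv2.resize(e[140:260,290:410],(300,300))])[...,::-1])"
```

```text
(no output)
```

View pics/c3.png

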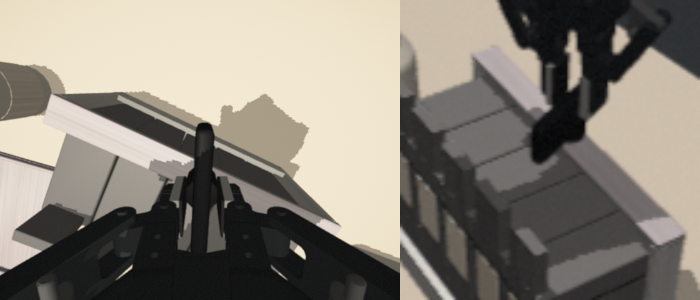

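The knob turns with the gripper: the blade stays aligned with the tool in the wrist view. I'll carry on turning.

Request:
move_arm(
  rows=[
    {"travel":[0,0,0],"rot":[0,0,-7],"hand":0},
    {"travel":[0,0,0],"rot":[0,0,-7],"hand":0},
    {"travel":[0,0,0],"rot":[0,0,-7],"hand":0},
    {"travel":[0,0,0],"rot":[0,0,-7],"hand":0},
    {"travel":[0,0,0],"rot":[0,0,-7],"hand":0},
    {"travel":[0,0,0],"rot":[0,0,-7],"hand":0},
    {"travel":[0,0,0],"rot":[0,0,-7],"hand":0},
    {"travel":[0,0,0],"rot":[0,0,-7],"hand":0},
    {"travel":[0,0,0],"rot":[0,0,-5],"hand":0},
    {"travel":[0,0,0],"rot":[0,0,0],"hand":0},
  ],
)

```text
t: 7.78
tcp_pos: [0.6552, 0.0351, 0.2531]
ee_rot: [0.771, 0.637, 0.003, -0.001]
contact_force: [0.3, 1.1, 1.0]
grip_width: 0.0208
```

Request:
move_arm(
  rows=[
    {"travel":[0,0,0],"rot":[0,0,0],"hand":1},
    {"travel":[0,0,0],"rot":[0,0,0],"hand":1},
    {"travel":[0,0,0],"rot":[0,0,0],"hand":1},
    {"travel":[0,0,0],"rot":[0,0,0],"hand":1},
    {"travel":[0,0,-0.025],"rot":[0,0,0],"hand":1},
    {"travel":[0,0,-0.025],"rot":[0,0,0],"hand":1},
    {"travel":[-0.003,-0.032,0],"rot":[0,0,-3.3],"hand":1},
    {"travel":[-0.003,-0.032,0],"rot":[0,0,0],"hand":1},
    {"travel":[-0.003,-0.031,0],"rot":[0,0,0],"hand":1},
    {"travel":[0,0,0],"rot":[0,0,0],"hand":1},
    {"travel":[0,0,0],"rot":[0,0,0],"hand":1},
  ],
)

```text
t: 8.7
tcp_pos: [0.5564, 0.0392, 0.3026]
ee_rot: [0.76, 0.65, 0.0, 0.001]
contact_force: [0.7, -0.0, -0.8]
grip_width: 0.0854
```

```bash
python3 -c "
from h import *
d=snap('wrist','w4')['color'];f=snap('top','t4');x=np.load('w4.npz');print(x['p'],x['q'])"
```

```text
[0.55639912 0.03916116 0.30262971] [7.59639948e-01 6.50343262e-01 4.25673298e-04 7.81535304e-04]
```

View pics/w4.png

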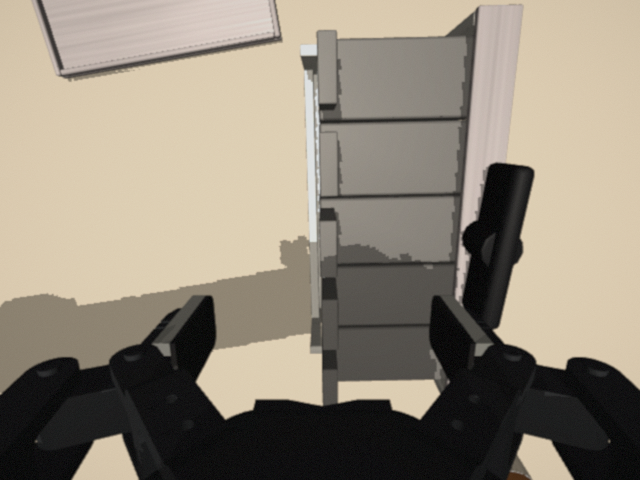

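The knob now lies along the rail, and all the cases stand. The middle tab's near upper edge is at (321..336, 221), and the tab tops run from (318,31) down to (323,345).

```bash
python3 - <<'E'
from h import *
np.set_printoptions(precision=4,suppress=True)
w=cam("w4.npz")
for p in [(318,31),(335,31),(318,107),(321,132),(336,132),(321,221),(336,221),(323,299),(337,299)]: print(p,onz(w,p,.178))
print("knob",onz(w,(511,166),.19),onz(w,(488,326),.19))
print("tray corners",onz(w,(281,38),.014),onz(w,(60,74),.014))
# case gaps on body top z=.138
for y,(a,b) in {"23":((340,196),(460,193)),"34":((340,266),(455,263))}.items():
    A,B=onz(w,a,.138),onz(w,b,.138); print(y,A,B,np.arctan2(*(B-A)[1::-1]))
E
```

```text
(318, 31) [0.5717 0.1574 0.178 ]
(335, 31) [0.5798 0.1562 0.178 ]
(318, 107) [0.5664 0.1234 0.178 ]
(321, 132) [0.566  0.1112 0.178 ]
(336, 132) [0.5736 0.11   0.178 ]
(321, 221) [0.5587 0.0647 0.178 ]
(336, 221) [0.5669 0.0634 0.178 ]
(323, 299) [0.5527 0.0183 0.178 ]
(337, 299) [0.5608 0.017  0.178 ]
knob [0.6567 0.0805 0.19  ] [ 0.6427 -0.0068  0.19  ]
tray corners [0.5433 0.1993 0.014 ] [0.3382 0.2011 0.014 ]
23 [0.5721 0.0705 0.138 ] [0.6497 0.0604 0.138 ] -0.12900922384287833
34 [0.5653 0.0225 0.138 ] [0.6438 0.0125 0.138 ] -0.12684409308929123
```

Request:
move_arm(
  rows=[
    {"travel":[0.0075,0.003,0.02],"rot":[0,0,-1.3],"hand":1},
    {"travel":[0,0,0.03],"rot":[0,0,0],"hand":1},
    {"travel":[0,0,0.03],"rot":[0,0,0],"hand":1},
    {"travel":[0,0,0],"rot":[0,0,0],"hand":1},
    {"travel":[0,0,0],"rot":[0,0,0],"hand":1},
  ],
)

```text
t: 9.22
tcp_pos: [0.5689, 0.0453, 0.2217]
ee_rot: [0.753, 0.658, 0.003, 0.004]
contact_force: [-1.0, -1.0, 1.0]
grip_width: 0.0854
```

Request:
move_arm(
  rows=[
    {"travel":[0,-0.0085,0.001],"rot":[0.6,0,0],"hand":1},
    {"travel":[0,0,0],"rot":[0,0,0],"hand":1},
    {"travel":[0,0,0],"rot":[0,0,0],"hand":1},
  ],
)

```text
t: 9.47
tcp_pos: [0.5619, 0.0459, 0.223]
ee_rot: [0.753, 0.658, -0.0, 0.001]
contact_force: [0.4, 0.1, 0.1]
grip_width: 0.0853
```

Request:
move_arm(
  rows=[
    {"travel":[0,-0.001,0.002],"rot":[0,0,0],"hand":0},
    {"travel":[0,0,0],"rot":[0,0,0],"hand":0},
    {"travel":[0,0,0],"rot":[0,0,0],"hand":0},
    {"travel":[0,0,0],"rot":[0,0,0],"hand":0},
    {"travel":[0,0,0],"rot":[0,0,0],"hand":0},
    {"travel":[0,0,0],"rot":[0,0,0],"hand":0},
    {"travel":[0,0,0],"rot":[0,0,0],"hand":0},
    {"travel":[0,0,0],"rot":[0,0,0],"hand":0},
    {"travel":[0,0,0],"rot":[0,0,0],"hand":0},
    {"travel":[0,0,0],"rot":[0,0,0],"hand":0},
  ],
  squeeze=70,
)

```text
t: 10.3
tcp_pos: [0.5616, 0.0463, 0.2243]
ee_rot: [0.753, 0.658, 0.002, 0.002]
contact_force: [-1.4, 1.0, 0.3]
grip_width: 0.0089
```

Request:
move_arm(
  rows=[
    {"travel":[0,-0.0075,-0.001],"rot":[-2,0,0],"hand":0},
    {"travel":[0,-0.0075,-0.001],"rot":[-2,0,0],"hand":0},
    {"travel":[0,-0.0075,-0.001],"rot":[-2,0,0],"hand":0},
  ],
)

```text
t: 10.55
tcp_pos: [0.54, 0.0486, 0.2253]
ee_rot: [0.753, 0.656, 0.037, 0.043]
contact_force: [3.5, 0.3, -5.3]
grip_width: 0.0091
```

```bash
cat > st.py <<'E'
from h import *
from station import sense
s=sense();np.set_printoptions(precision=4,suppress=True)
M=R.from_quat(s["ee_rot"]).as_matrix();yaw=-.132
rx=np.array([np.cos(yaw),np.sin(yaw),0]);ry=np.array([-rx[1],rx[0],0]);z=M[:,2]
c=np.array([.6047,.0404])  # rack centre from tab - (-45 rack x)
p=s["tcp_pos"];foot=p+M@[0,-.005,.2163];tab=p+M@[0,0,.0653]
print("t",s["t"],"p",p,"tilt",np.arctan2(z@rx,-z[2]),"side",z@ry,"yaw y",np.arctan2(M[1,1],M[0,1]))
f=lambda q:((q[:2]-c)@rx[:2],(q[:2]-c)@ry[:2],q[2])
print("foot rack",np.array(f(foot)),"tab rack",np.array(f(tab)),"tab",tab,"F",s["contact_force"],s["ft_torque"],s["grip_width"])
E
python3 st.py
```

```text
t 10.55 p [0.54   0.0486 0.2253] tilt 0.11314319277097688 side -0.001579719686504748 yaw y -0.1368221381540387
foot rack [-0.0458 -0.0007  0.0098] tab rack [-0.0579 -0.0005  0.1604] tab [0.5473 0.0476 0.1604] F [ 3.5373  0.2829 -5.2776] [0.127  0.3425 0.0253] 0.009096497090214319
```

Request:
move_arm(
  rows=[
    {"travel":[0,-0.0078,-0.0005],"rot":[-2,0,0],"hand":0},
    {"travel":[0,-0.0078,-0.0005],"rot":[-2,0,0],"hand":0},
    {"travel":[0,-0.0078,-0.0005],"rot":[-2,0,0],"hand":0},
    {"travel":[0,-0.0078,-0.001],"rot":[-2,0,0],"hand":0},
    {"travel":[0,0,0],"rot":[0,0,0],"hand":0},
  ],
)

```text
t: 10.97
tcp_pos: [0.5065, 0.0532, 0.2214]
ee_rot: [0.747, 0.652, 0.085, 0.098]
contact_force: [4.2, -1.2, -4.7]
grip_width: 0.0087
```

```bash
python3 st.py; python3 -c "
from h import *
e=snap('side','s5')['color'];f=snap('top','t5')['color']
cv2.imwrite('pics/c5.png',np.hstack([cv2.resize(f[130:280,220:400],(420,350)),cv2.resize(e[130:310,260:430],(330,350))])[...,::-1])"
```

```text
t 10.9667 p [0.5065 0.0532 0.2214] tilt 0.2613319664005926 side -0.0017183089285922298 yaw y -0.13575839884101107
foot rack [-0.048  -0.0006  0.0111] tab rack [-0.0822 -0.0003  0.1583] tab [0.5232 0.0509 0.1583] F [ 4.1693 -1.1622 -4.7262] [-0.2576 -0.3644 -0.0337] 0.008702969289127225
```

View pics/c5.png

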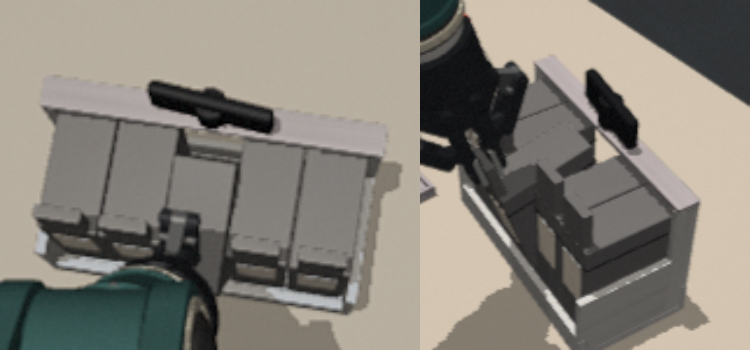

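The case is tipped by 0.26 rad and clear of the rail, with its neighbours standing and the knob along the rail. I'll raise it.

Request:
move_arm(
  rows=[
    {"travel":[0,0.0026,-0.0097],"rot":[0,0,0],"hand":0},
    {"travel":[0,0.0026,-0.0097],"rot":[0,0,0],"hand":0},
    {"travel":[0,0.0026,-0.0097],"rot":[0,0,0],"hand":0},
    {"travel":[0,0.0026,-0.0097],"rot":[0,0,0],"hand":0},
    {"travel":[0,0.0026,-0.0097],"rot":[0,0,0],"hand":0},
  ],
)

```text
t: 11.48
tcp_pos: [0.5059, 0.053, 0.2723]
ee_rot: [0.749, 0.652, 0.076, 0.093]
contact_force: [0.4, 1.7, -4.7]
grip_width: 0.0087
```

```bash
python3 st.py
```

```text
t 11.4833 p [0.5059 0.053  0.2723] tilt 0.24033189143369618 side -0.008186356114916856 yaw y -0.1372368737718721
foot rack [-0.053  -0.0022  0.061 ] tab rack [-0.084  -0.001   0.2089] tab [0.5212 0.0504 0.2089] F [ 0.3885  1.6538 -4.6765] [0.553  0.6379 0.2103] 0.008672072999656793
```

Request:
move_arm(
  rows=[
    {"travel":[0,-0.0145,-0.0035],"rot":[0,0,0],"hand":0},
    {"travel":[0,-0.0145,-0.0035],"rot":[0,0,0],"hand":0},
    {"travel":[0,-0.0145,-0.0035],"rot":[0,0,0],"hand":0},
    {"travel":[0,-0.005,-0.001],"rot":[2.3,0,0],"hand":0},
    {"travel":[0,-0.005,-0.001],"rot":[2.3,0,0],"hand":0},
    {"travel":[0,-0.005,0],"rot":[2.3,0,0],"hand":0},
    {"travel":[0,-0.005,0],"rot":[2.3,0,0],"hand":0},
    {"travel":[0,-0.005,0],"rot":[2.3,0,0],"hand":0},
  ],
)

```text
t: 12.15
tcp_pos: [0.436, 0.0632, 0.2782]
ee_rot: [0.755, 0.655, 0.006, 0.011]
contact_force: [-0.5, -0.1, -3.7]
grip_width: 0.0091
```

```bash
python3 st.py
```

```text
t 12.15 p [0.436  0.0632 0.2782] tilt 0.024449425492348437 side -0.004662968433095412 yaw y -0.1415654268596335
foot rack [-0.1699 -0.0005  0.0619] tab rack [-0.1686  0.0001  0.213 ] tab [0.4376 0.0627 0.213 ] F [-0.4634 -0.1221 -3.6631] [0.0472 0.2134 0.0353] 0.009108423850090702
```

Request:
move_arm(
  rows=[
    {"travel":[0,-0.015,0],"rot":[1.2,0.3,0],"hand":0},
    {"travel":[0.015,-0.008,0],"rot":[0,0,0],"hand":0},
    {"travel":[0.025,-0.005,0],"rot":[0,0,0],"hand":0},
    {"travel":[0.03,-0.005,0],"rot":[0,0,0],"hand":0},
    {"travel":[0.03,-0.005,0],"rot":[0,0,0],"hand":0},
    {"travel":[0.03,-0.005,0],"rot":[0,0,0],"hand":0},
    {"travel":[0.03,-0.005,0],"rot":[0,0,0],"hand":0},
    {"travel":[0.025,-0.005,0],"rot":[0,0,0],"hand":0},
    {"travel":[0.015,-0.005,0],"rot":[0,0,0],"hand":0},
    {"travel":[0.01,0,0],"rot":[0,0,0],"hand":0},
    {"travel":[0,0,0],"rot":[0,0,0],"hand":0},
  ],
)

```text
t: 13.07
tcp_pos: [0.4013, 0.2834, 0.2815]
ee_rot: [0.76, 0.65, -0.007, -0.004]
contact_force: [0.3, -0.2, -3.5]
grip_width: 0.0084
```

```bash
python3 st.py
```

```text
t 13.0667 p [0.4013 0.2834 0.2815] tilt -0.014251920430422569 side -0.005052861009616626 yaw y -0.15608171464326437
foot rack [-0.2417  0.2131  0.0653] tab rack [-0.2345  0.2138  0.2162] tab [0.4003 0.2832 0.2162] F [ 0.3485 -0.2395 -3.531 ] [0.0946 0.0547 0.0006] 0.008370364380419666
```

Request:
move_arm(
  rows=[
    {"travel":[0.005,0,0.008],"rot":[-0.8,0.3,0],"hand":0},
    {"travel":[0.004,0,0.012],"rot":[0,0,0],"hand":0},
    {"travel":[0,0,0.012],"rot":[0,0,0],"hand":0},
    {"travel":[0,0,0.012],"rot":[0,0,0],"hand":0},
    {"travel":[0,0,0.006],"rot":[0,0,0],"hand":0},
    {"travel":[0,0,0],"rot":[0,0,0],"hand":0},
    {"travel":[0,0,0],"rot":[0,0,0],"hand":0},
  ],
)

```text
t: 13.65
tcp_pos: [0.4028, 0.285, 0.2287]
ee_rot: [0.763, 0.647, -0.004, 0.001]
contact_force: [-1.0, 0.3, -3.6]
grip_width: 0.0086
```

```bash
python3 st.py;  python3 -c "
from h import *
e=snap('side','s6')['color'];f=snap('top','t6')['color']
cv2.imwrite('pics/c6.png',np.hstack([cv2.resize(f[130:380,100:400],(420,350)),cv2.resize(e[130:310,110:290],(350,350))])[...,::-1])"
```

```text
t 13.65 p [0.4028 0.285  0.2287] tilt -0.004044961351828524 side -0.006251258543472044 yaw y -0.16478340032333996
foot rack [-0.2383  0.2147  0.0125] tab rack [-0.2326  0.2154  0.1634] tab [0.4024 0.2846 0.1634] F [-0.969   0.2581 -3.6051] [ 0.0245  0.1728 -0.0012] 0.008575753713820513
```

View pics/c6.png

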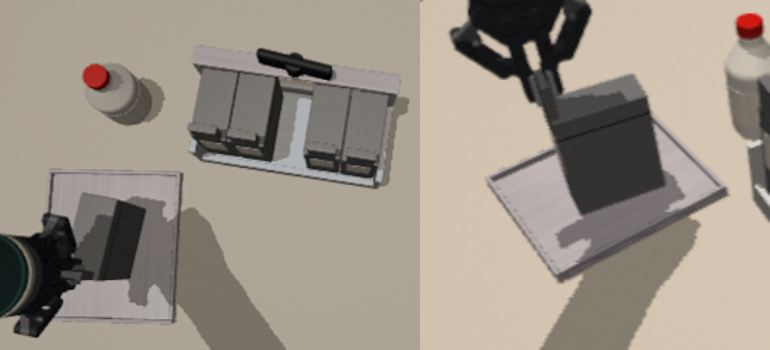

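The case hangs over the middle of the tray, and the four others and the bottle stand. I'll lower it gently.

Request:
move_arm(
  rows=[
    {"travel":[0,0,0.003],"rot":[0,0.3,0],"hand":0},
    {"travel":[0,0,0.003],"rot":[0,0,0],"hand":0},
    {"travel":[0,0,0.002],"rot":[0,0,0],"hand":0},
  ],
)

```text
t: 14.0
tcp_pos: [0.4039, 0.2858, 0.2225]
ee_rot: [0.763, 0.647, 0.001, -0.002]
contact_force: [0.3, -0.4, -3.7]
grip_width: 0.0087
```

```bash
python3 st.py
```

```text
t 14.0 p [0.4039 0.2858 0.2225] tilt -0.0009961594944427133 side 0.003959091212250287 yaw y -0.16477763571108905
foot rack [-0.2366  0.2179  0.0062] tab rack [-0.2314  0.2171  0.1572] tab [0.4039 0.2861 0.1572] F [ 0.3216 -0.3695 -3.732 ] [-0.0338  0.1877  0.0037] 0.008720821766915219
```

Request:
move_arm(
  rows=[
    {"travel":[0,0,0.0015],"rot":[0,0,0],"hand":0},
    {"travel":[0,0,0.0015],"rot":[0,0,0],"hand":0},
    {"travel":[0,0,0.0015],"rot":[0,0,0],"hand":0},
  ],
)

```text
t: 14.25
tcp_pos: [0.4031, 0.287, 0.2214]
ee_rot: [0.762, 0.647, 0.001, -0.004]
contact_force: [-5.5, -4.3, 15.4]
grip_width: 0.0088
```

Contact: the vertical force rose to +15 N. I'll relax, open and go up.

Request:
move_arm(
  rows=[
    {"travel":[0,0,0],"rot":[0,0,0],"hand":0},
    {"travel":[0,0,0],"rot":[0,0,0],"hand":0},
    {"travel":[0,0,0],"rot":[0,0,0],"hand":0.3},
    {"travel":[0,0,0],"rot":[0,0,0],"hand":0.6},
    {"travel":[0,0,0],"rot":[0,0,0],"hand":0.8},
    {"travel":[0,0,0],"rot":[0,0,0],"hand":0.8},
    {"travel":[0,0,0],"rot":[0,0,0],"hand":0.8},
  ],
)

```text
t: 14.83
tcp_pos: [0.4052, 0.2883, 0.2236]
ee_rot: [0.762, 0.647, 0.004, -0.004]
contact_force: [-0.4, 0.2, 0.2]
grip_width: 0.0678
```

Request:
move_arm(
  rows=[
    {"travel":[0,0,-0.01],"rot":[0,0,0],"hand":0.8},
    {"travel":[0,0,-0.02],"rot":[0,0,0],"hand":0.8},
    {"travel":[0,0,-0.03],"rot":[0,0,0],"hand":0.8},
    {"travel":[0,0,-0.03],"rot":[0,0,0],"hand":0.8},
    {"travel":[0,0,-0.03],"rot":[0,0,0],"hand":0.8},
    {"travel":[0,0,0],"rot":[0,0,0],"hand":0.8},
  ],
)

```text
t: 15.33
tcp_pos: [0.405, 0.2859, 0.3501]
ee_rot: [0.763, 0.647, 0.002, -0.003]
contact_force: [1.9, -0.4, 0.3]
grip_width: 0.068
```

```bash
python3 st.py;  python3 -c "
from h import *
e=snap('side','s7')['color'];f=snap('top','t7')['color']
cv2.imwrite('pics/c7.png',np.hstack([cv2.resize(f[130:380,100:400],(420,350)),cv2.resize(e[130:310,110:290],(350,350))])[...,::-1])"
```

```text
t 15.3333 p [0.405  0.2859 0.3501] tilt -0.0013630115696099557 side 0.006323345962924339 yaw y -0.1644442384153669
foot rack [-0.2356  0.2186  0.1338] tab rack [-0.2304  0.2175  0.2848] tab [0.405  0.2864 0.2848] F [ 1.9227 -0.4036  0.2887] [ 0.05   -0.0381  0.0182] 0.06804251215404546
```

View pics/c7.png

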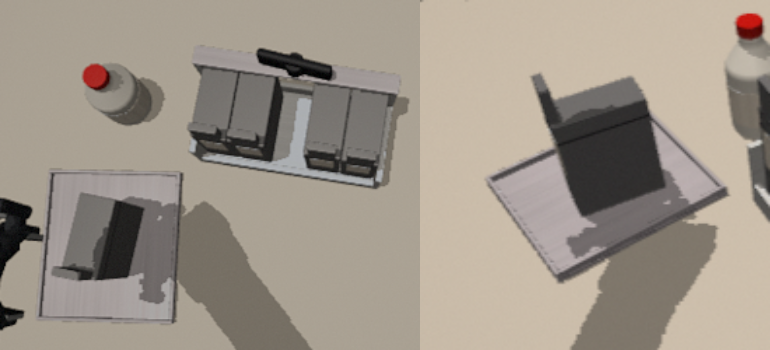

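```bash
python3 - <<'E'
from h import *
s=cam("s7.npz");y=-.165;rx=np.array([np.cos(y),np.sin(y),0]);ry=np.array([-rx[1],rx[0],0])
c=np.array([.404,.2865,0])+.045*rx
for n,x,yy in [("front-right",-.05,-.023),("back-right",.05,-.023)]:
    for z in (.005,.135):
        u=proj(s,c+x*rx+yy*ry+[0,0,z]); print(n,z,(u-[110,130])*350/180+[420,0])
print("centre",c)
from station import ticket; ticket.job_done()
E
```

```text
front-right 0.005 [582.7395754  218.33528221]
front-right 0.135 [552.95780352 128.86638499]
back-right 0.005 [667.59986136 187.59753934]
back-right 0.135 [647.82091354  98.21130495]
centre [0.44838883 0.27910865 0.        ]
the job is handed in; nothing more can be done
```

The job is handed in. The middle case stands upright on the tray floor, released, with the gripper raised clear above it. No verdict was reported.

- **Knob:** I gripped the blade and turned it anticlockwise. The wrist camera then showed it along the rail at about 1.54 rad, and it stayed there.
- **Tipping:** I gripped the middle case by its tab and tipped it to about 0.26 rad. Computed from the gripper pose, the foot was then about 11 mm above the bench and still inside the rack.
- **Placing:** I raised the case over the lip, drew it out and straightened it. I then lowered it slowly onto the tray. Touchdown peaked at about 15 N and relaxed before I let go.

**Last checks:**
- The case edges in the side view agree, judged by eye, with an upright case projected at that spot.
- The case centre is at about (0.448, 0.279), roughly 10 mm from my estimate of the tray centre.
- The other four cases and the bottle look undisturbed in the last pictures. The jar was outside those crops, but the arm never went near it.

**What disagreed:**
- The first knob grasp met something about 22 mm wide, probably the hub, where I expected the 12 mm blade. I redid it 10 mm higher and it still read about 21 mm, but the knob turned with the gripper.
- The top and wrist cameras differed by about 5 mm in y, which was within what the grips needed.

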